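# Sort the sample cups and the reagent vial into their holders

### The job

Sort the mixed samples on the worktop: put both red-lidded cups into the red tray and both yellow-lidded cups into the yellow tray, one cup standing in each bay, and stand the small reagent vial in the pocket of the green stand. Do not tip any of them over on the way, and leave the label roll and the timer where they are.

Things in the scene. Friction and masses are not known exactly. Their poses are not given: they have to be found in the camera images.
- red_cup_1: sample cup with a red screw lid, one of two alike; white cup 58 mm high, lid 50 mm across from 48 to 58 mm above its underside, body 44 mm across below the lid; loose, 20 to 45 g, standing upright on the worktop. Origin: centre of the underside, z up
- red_cup_2: sample cup with a red screw lid, one of two alike; white cup 58 mm high, lid 50 mm across from 48 to 58 mm above its underside, body 44 mm across below the lid; loose, 20 to 45 g, standing upright on the worktop. Origin: centre of the underside, z up
- yellow_cup_1: sample cup with a yellow screw lid, one of two alike; white cup 58 mm high, lid 50 mm across from 48 to 58 mm above its underside, body 44 mm across below the lid; loose, 20 to 45 g, standing upright on the worktop. Origin: centre of the underside, z up
- yellow_cup_2: sample cup with a yellow screw lid, one of two alike; white cup 58 mm high, lid 50 mm across from 48 to 58 mm above its underside, body 44 mm across below the lid; loose, 20 to 45 g, standing upright on the worktop. Origin: centre of the underside, z up
- vial: the only reagent vial: small glass vial with a white screw cap and a green band on its white label, 50 mm high, body 22 mm across up to 36 mm, cap 20 mm across at the top; loose, 15 to 31 g, standing upright. Origin: centre of the underside, z up
- red_tray: red plastic tray, fixed, 76 mm (x) by 147 mm (y) by 28 mm high, open above. Walls and the divider at y = 0 are 5 mm thick; two square bays, 66 mm inside, centred at x = 0, y = -35.5 and +35.5 mm; bay floor 5 mm above the underside. Origin: centre of the underside, y along the row of bays, z up. Place and yaw vary, left or right of the black case (150 mm high)
- yellow_tray: yellow plastic tray, fixed, 76 mm (x) by 147 mm (y) by 28 mm high, open above. Walls and the divider at y = 0 are 5 mm thick; two square bays, 66 mm inside, centred at x = 0, y = -35.5 and +35.5 mm; bay floor 5 mm above the underside. Origin: centre of the underside, y along the row of bays, z up. Place and yaw vary, left or right of the black case (150 mm high)
- vial_stand: small green vial stand, not sliding: a 56 mm square foot 4 mm thick with one round open pocket in the middle, 42 mm inside and 52 mm outside across, rim 18 mm and pocket floor 5 mm above the underside. Origin: centre of the underside, z up
- label_roll: roll of white labels lying flat, 61 mm across, 30 mm high, loose; a bystander that must stay in place. Origin: centre of the underside
- timer: white countdown timer lying flat, 62 by 62 by 19 mm, loose; a bystander that must stay in place. Origin: centre of the underside
Things that resemble listed ones, but are neither listed nor needed, are in the scene too. What is shaped like the yellow_cup_1 but black is not meant.

How it is judged:
At the end, for the whole second after the job is handed in: Each cup stands on the floor of a bay of its colour's tray, one to a bay (within 16 mm of the bay's centre); the vial stands on the floor of the green pocket (within 14 mm of its centre); all five upright within 0.12 rad and at rest; label roll and timer within 30 mm of their start (x of red_cup_1 in the frame of red_tray between -0.016 and 0.016 m and (y of red_cup_1 in the frame of red_tray between -0.0515 and -0.0195 m or y of red_cup_1 in the frame of red_tray between 0.0195 and 0.0515 m) and z of red_cup_1 in the frame of red_tray between 0 and 0.01 m and angle between each of red_cup_1, red_cup_2, yellow_cup_1, yellow_cup_2, vial's own z axis and vertical below 0.12 rad and linear speed of each of red_cup_1, red_cup_2, yellow_cup_1, yellow_cup_2, vial below 0.02 m/s and angular speed of each of red_cup_1, red_cup_2, yellow_cup_1, yellow_cup_2, vial below 0.3 rad/s and x of red_cup_2 in the frame of red_tray between -0.016 and 0.016 m and (y of red_cup_2 in the frame of red_tray between -0.0515 and -0.0195 m or y of red_cup_2 in the frame of red_tray between 0.0195 and 0.0515 m) and z of red_cup_2 in the frame of red_tray between 0 and 0.01 m and x of yellow_cup_1 in the frame of yellow_tray between -0.016 and 0.016 m and (y of yellow_cup_1 in the frame of yellow_tray between -0.0515 and -0.0195 m or y of yellow_cup_1 in the frame of yellow_tray between 0.0195 and 0.0515 m) and z of yellow_cup_1 in the frame of yellow_tray between 0 and 0.01 m and x of yellow_cup_2 in the frame of yellow_tray between -0.016 and 0.016 m and (y of yellow_cup_2 in the frame of yellow_tray between -0.0515 and -0.0195 m or y of yellow_cup_2 in the frame of yellow_tray between 0.0195 and 0.0515 m) and z of yellow_cup_2 in the frame of yellow_tray between 0 and 0.01 m and horizontal distance between vial and vial_stand below 0.014 m and z of vial in the frame of vial_stand between 0 and 0.01 m and distance of each of label_roll, timer from where it was at the start of the episode below 0.03 m); the robot touches nothing.
It fails at once if a cup or the vial is tipped over (tilted beyond 1 rad) (angle between any of red_cup_1, red_cup_2, yellow_cup_1, yellow_cup_2, vial's own z axis and vertical above 1 rad).
It fails at once if the label roll or the timer is moved more than 30 mm (distance of any of label_roll, timer from where it was at the start of the episode above 0.03 m).
It also fails if it takes over 144 s, if anything falls off the work surface, if the arm or the gripper's body presses on something with over 40 N, if the wrist force passes 120 N, or if a joint passes its speed limit or range.

### The arm

A 7-joint arm with a two-finger parallel gripper is mounted at the origin on a cart in front of the work surface, level with it; the furniture and walls round the work are solid. World frame = base frame: x ahead of the robot, y to its left, z up, the work surface at z = 0. Lengths are in m, angles in rad, forces in N, time in s.
With the tool pointing down it reaches from about 0.4 to 0.85 m from the base axis. Payload 10.4 kg.
Tool frame: the origin (TCP) lies at the very end of the fingers, on their centre line; the grasp point (between the pads) lies r.tcp_to_grasp behind it (r.tcp_to_grasp is the distance from the TCP to the grasp point, in m); z points along the fingers, y is the line along which they close (so a half turn about z gives the same grasp; the last joint's range is limited). The gripper opens to 87 mm and grips with 3 to 60 N. Pads are 19 mm wide; open, the fingers measure 117 mm over their backs; the gripper's body (75 mm by 190 mm) begins 51 mm behind the grasp point.
Start: joints at [1.231, 0.332, -0.065, 1.46, 0.022, 1.35, -0.088], TCP at [0.195, -0.594, 0.223] pointing down, gripper open.
Joint ranges: [-2.6, 2.6], [-0.5, 2.12], [-1.47, 1.34], [0.16, 2.42], [-1.27, 4.41], [0.06, 2.06], [-2.6, 2.6]. Speed limits (rad/s): [2.22, 2.22, 2.79, 2.79, 3.14, 3.14, 3.14].

### API

Orientations are given as a unit quaternion [x, y, z, w].
In Python, from bench import monitor, cams, ticket, r gives the robot as it stands.
- The arm moves only by the shell command python3 -m crank 'ROWS' [OPENING] [FORCE]. ROWS is a JSON object whose one key "steps" holds a list of rows, each a list of 2 entries, a list of its own where there are three numbers: the shift along the world's x, y, z in units of 25 mm (1.0 is 25 mm), then the turn, a rotation vector about the world's x, y, z in units of 5 degrees (1.0 is 5 degrees). In form: {"steps": [[[x, y, z], [ax, ay, az]], ...]}. A call has 1 to 10 rows; each row shifts and turns the commanded pose from where the row before left it; what a row does not reach is not made up. A row lasts 1/12 s, in which the tool goes at most 41.7 mm and 7.16 degrees, less where a joint would pass 70% of its speed; a pose out of reach is approached as far as the arm can. A call is refused whole if a number of a shift passes 1 or a number of a turn 1, either way. A call with a gripper value outside its range is refused whole. OPENING is the finger opening in mm, from 0 to 87, set as the call begins (- or left out, the last holds). The fingers move at their own pace and stop on an object; FORCE is the grip in N (left out, the last holds). Time passes only in rows, so rows that do not move let the fingers close. It gives the time, the measured TCP pose, the force, the opening and the grip force at its end, in the units of the state.
- monitor.read_state(): the state, without advancing time (a new reading comes with each control period).
- cams.camera(name): name is "scene" or "top" or "wrist"; returns a dict with "pixels" (400x640x3 uint8, blue, green, red), "z_map" (400x640 float32, m along the optical axis (not along the pixel's ray), 0 where there is no reading), "vfov" (degrees; the focal length in pixels is half the picture's height over the tangent of half this angle, whatever the lens; pixels are square), "cx", "cy" (the principal point, pixels), "k1" (the pictures are not rectified: a ray, as slopes to the right and down, at radius r is drawn at 1 + k1 r^2 times it, then the intrinsics apply), "T" (4x4, takes a point from camera to world coordinates). Camera axes: x right, y up, looking along -z (the intrinsics and any distortion apply to the point x, -y, -z); pixel columns grow to the right and rows downward; lengths in m; the calibration is good to about 2 mm. A picture is of the moment at which its call begins.
- ticket.close_job(): hands the job in; it is judged then, once.
The state is a dict: "time": time; "joint_positions": joint angles; "joint_vel": joint speeds; "joint_torque": joint torques, N m; "ee_pos": TCP position; "eef_rot": TCP orientation; "ft_force": force on the tool from outside, world axes, zero at the start; "torque": the same for the moment, N m; "width": finger opening in m; "grip_force": force on a finger pad.
Only numpy, scipy, OpenCV 4.12 (cv2) and the standard library are available. Lean on these libraries where they do the work, as an engineer would, in place of code of your own. Each camera call takes 0.05 s, during which the arm holds its last target. There are 200 camera calls.

## Working session

There is one attempt and no reset: what is moved stays moved. The work goes in short steps, Python scripts to look and compute and a shell command to move; the robot and the scene stay as the last step left them, time stands still between calls to the robot, and variables do not carry over. Pictures are saved under pics/ and viewed, at most 14 in all, crops included, and the job is handed in when it is done.

```bash
ls; mkdir -p pics; python3 - <<'E'
from bench import monitor, cams, ticket, r
import cv2,numpy as np
s=monitor.read_state();print(s['time'],s['ee_pos'],s['eef_rot'],s['width'],r.tcp_to_grasp)
for n in("scene","top"):
    c=cams.camera(n);cv2.imwrite(f'pics/{n}0.png',c['pixels']);np.savez(f'{n}0.npz',**c)
    print(n,c['vfov'],c['cx'],c['cy'],c['k1'],np.round(c['T'],3).tolist())
E
```

```text
pics
0.0 [ 0.19457618 -0.59352146  0.22175267] [ 9.87479643e-01  1.57744890e-01 -1.46756959e-04 -6.95266463e-04] 0.08723409282459453 0.0187
scene 55.86379298679 320.51592683738716 200.0629320853077 -0.04434683949494117 [[0.622, 0.362, -0.694, -0.458], [-0.783, 0.274, -0.558, -0.686], [-0.012, 0.891, 0.454, 0.669], [0.0, 0.0, 0.0, 1.0]]
top 42.888052659832745 319.0275263386774 199.15168379352366 0.005940411107538553 [[-0.044, 0.782, -0.622, -0.642], [-0.999, -0.033, 0.029, 0.093], [0.002, 0.623, 0.783, 1.443], [0.0, 0.0, 0.0, 1.0]]
```

View pics/scene0.png

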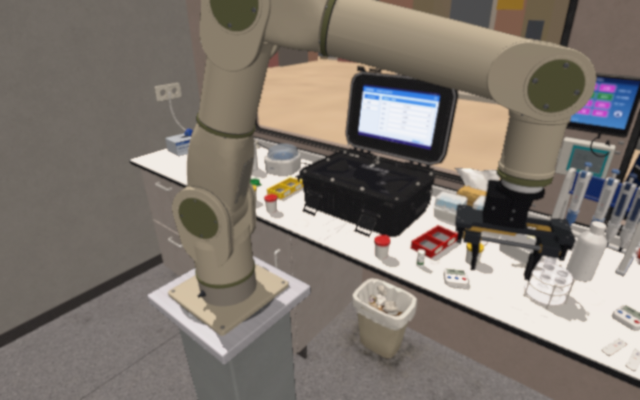

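View pics/top0.png

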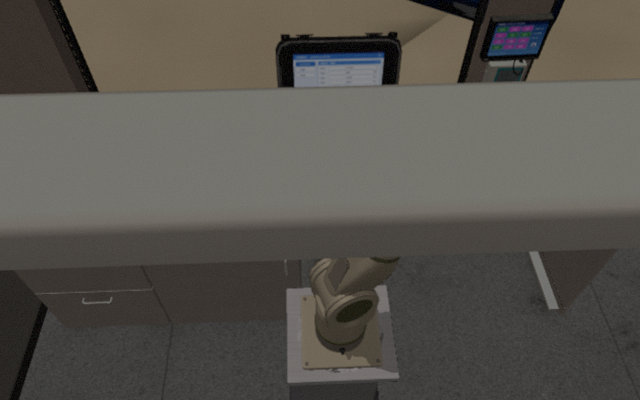

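The scene view shows a red cup at (382,246), another at (271,203), the red tray at (435,240), the yellow tray at (285,187), the vial at (421,257), a timer at (456,277) and a yellow cup near (475,250). The arm hides part of the left side, around (255,182). In the top view an overhead shelf blocks the bench. I'll check the shelf height and the wrist view next.

```bash
cat >h.py <<'E'
import numpy as np,cv2
def rays(c,uv):
    uv=np.atleast_2d(np.asarray(uv,float));f=200/np.tan(np.radians(c['vfov'])/2)
    d=(uv-[c['cx'],c['cy']])/f;p=d.copy()
    for _ in range(20): p=d/(1+c['k1']*(p**2).sum(1,keepdims=True))
    return np.c_[p[:,0],-p[:,1],-np.ones(len(p))]
def plane(c,uv,z):
    T=c['T'];w=rays(c,uv)@T[:3,:3].T;o=T[:3,3];return o+w*((z-o[2])/w[:,2:])
def cloud(c):
    v,u=np.mgrid[:400,:640];q=rays(c,np.c_[u.ravel(),v.ravel()])*c['z_map'].reshape(-1,1)
    return (q@c['T'][:3,:3].T+c['T'][:3,3]).reshape(400,640,3)
def masks(c):
    h=cv2.cvtColor(cv2.GaussianBlur(c['pixels'],(3,3),0),cv2.COLOR_BGR2HSV);R=lambda a,b,s=130,v=70:cv2.inRange(h,(a,s,v),(b,255,255))
    return dict(red=R(0,8)|R(172,180),yellow=R(18,34),green=R(40,85,90,50))
def blobs(c,amin=15):
    P=cloud(c)
    for k,m in masks(c).items():
        n,l,st,ce=cv2.connectedComponentsWithStats(m)
        for i in range(1,n):
            if st[i,4]<amin: continue
            q=P[(l==i)&(c['z_map']>0)]
            if len(q): print(k,st[i].tolist(),np.round(ce[i]),'med',np.round(np.median(q,0),3),'lo',np.round(np.percentile(q,3,0),3),'hi',np.round(np.percentile(q,97,0),3))
E
python3 - <<'E'
from bench import cams
import cv2,numpy as np
from h import *
c=cams.camera('wrist');cv2.imwrite('pics/wrist0.png',c['pixels']);np.savez('wrist0.npz',**c);print(c['vfov'],c['k1'],np.round(c['T'],3).tolist());blobs(c,60)
s=dict(np.load('scene0.npz'));print('scene');blobs(s)
t=dict(np.load('top0.npz'));P=cloud(t)
for v in(100,150,205,225,245):print(v,np.round(P[v,[20,320,600]],2).tolist())
cr=cv2.resize(s['pixels'][130:330,230:640],(800,390),interpolation=cv2.INTER_CUBIC);cv2.imwrite('pics/crop0.png',cr)
E
```

```text
69.20912639413987 -0.018380775407585356 [[0.312, 0.919, 0.239, 0.259], [-0.95, 0.303, 0.078, -0.573], [-0.001, -0.252, 0.968, 0.384], [0.0, 0.0, 0.0, 1.0]]
yellow [141, 241, 28, 50, 648] [151. 266.] med [ 0.209 -0.54   0.311] lo [ 0.201 -0.542  0.303] hi [ 0.214 -0.538  0.314]
yellow [468, 240, 29, 51, 715] [485. 265.] med [ 0.239 -0.63   0.31 ] lo [ 0.23  -0.633  0.302] hi [ 0.243 -0.628  0.314]
yellow [296, 299, 302, 16, 3050] [470. 308.] med [ 0.23  -0.627  0.32 ] lo [ 0.216 -0.654  0.316] hi [ 0.239 -0.586  0.322]
scene
red [265, 195, 12, 7, 65] [271. 198.] med [0.382 0.221 0.058] lo [0.363 0.204 0.054] hi [0.403 0.244 0.061]
red [412, 226, 46, 31, 532] [433. 240.] med [ 0.535 -0.339  0.02 ] lo [ 0.462 -0.388  0.006] hi [ 0.611 -0.3    0.031]
red [375, 234, 15, 12, 137] [382. 240.] med [ 0.381 -0.241  0.059] lo [ 0.362 -0.261  0.012] hi [ 0.477 -0.195  0.062]
yellow [268, 178, 36, 21, 333] [285. 187.] med [0.539 0.308 0.02 ] lo [0.461 0.15  0.005] hi [0.614 0.341 0.113]
yellow [459, 187, 28, 18, 174] [470. 193.] med [ 0.792 -0.359  0.088] lo [ 0.777 -0.393  0.061] hi [ 0.812 -0.3
[... 340 characters left out ...]
051] hi [ 0.516 -0.449  0.299]
yellow [478, 243, 5, 9, 37] [480. 247.] med [ 0.506 -0.489  0.061] lo [ 0.143 -0.558  0.056] hi [ 0.532 -0.48   0.299]
green [598, 93, 14, 7, 73] [604.  96.] med [ 0.811 -0.658  0.461] lo [ 0.807 -0.672  0.454] hi [ 0.815 -0.643  0.467]
green [251, 180, 8, 6, 39] [255. 182.] med [0.513 0.447 0.012] lo [0.487 0.431 0.005] hi [0.529 0.479 0.019]
100 [[-0.59, 0.13, 1.4], [-0.59, 0.09, 1.4], [-0.59, 0.06, 1.4]]
150 [[-0.6, 0.13, 1.4], [-0.6, 0.09, 1.4], [-0.6, 0.06, 1.4]]
205 [[-0.61, 0.12, 1.4], [-0.61, 0.09, 1.4], [-0.61, 0.06, 1.4]]
225 [[-0.61, 0.12, 1.4], [-0.61, 0.09, 1.4], [-0.61, 0.06, 1.4]]
245 [[-0.61, 0.12, 1.4], [-0.61, 0.09, 1.39], [-0.61, 0.06, 1.39]]
```

View pics/wrist0.png

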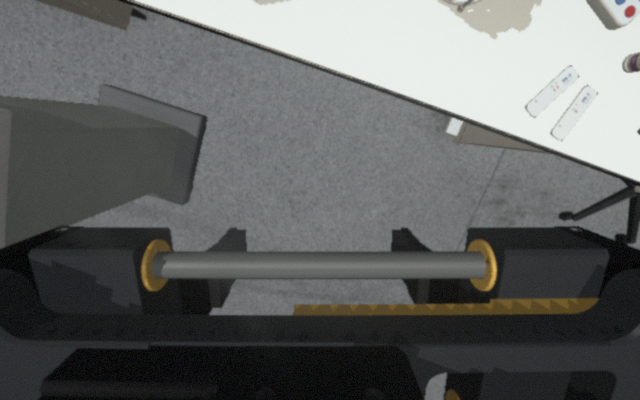

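View pics/crop0.png

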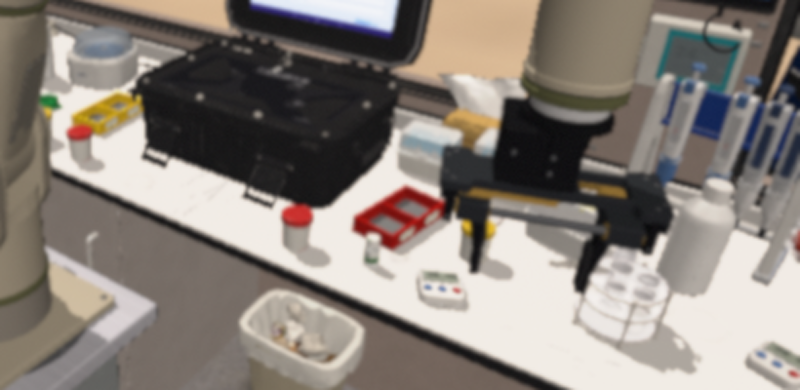

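The wrist view is mostly floor, with the bench edge at the top; the camera looks down beside the fingers. The crop shows a yellow cup at crop (478,232), the vial at (372,248) and the timer at (442,288). The green stand and the second yellow cup are partly hidden at (45,105). I'm moving to a vantage over the right-hand cluster.

```bash
python3 -m crank '{"steps": [[[0,0,1],[0,0,0]],[[0,0,1],[0,0,0]],[[0,0,1],[0,0,0]],[[0,0,1],[0,0,-0.4]],[[0.5,0.7,1],[0,0,-0.4]],[[1,1,1],[0,0,-0.5]],[[1,1,1],[0,0,-0.5]],[[1,1,0],[0,0,-0.5]],[[1,1,0],[0,0,-0.5]],[[1,1,0],[0,0,-0.5]]]}' 87
python3 -m crank '{"steps": [[[1,1,0],[0,0,-0.3]],[[1,1,0],[0,0,0]],[[1,1,0],[0,0,0]],[[0.5,1,0],[0,0,0]],[[0,1,0],[0,0,0]],[[0,0,0],[0,0,0]],[[0,0,0],[0,0,0]]]}'
python3 - <<'E'
from bench import cams
from h import *
c=cams.camera('wrist');cv2.imwrite('pics/wrist1.png',c['pixels']);np.savez('wrist1.npz',**c);blobs(c,60)
s=cams.camera('scene');cv2.imwrite('pics/scene1.png',s['pixels']);np.savez('scene1.npz',**s)
E
```

```text
time: 0.98
ee_pos: [0.3313, -0.452, 0.396]
eef_rot: [1.0, 0.013, 0.0, 0.0]
ft_force: [-0.4, -0.7, -0.8]
width: 0.0869
grip_force: 0.0
time: 1.57
ee_pos: [0.4182, -0.3272, 0.396]
eef_rot: [1.0, 0.003, 0.0, 0.0]
ft_force: [-0.3, -0.9, 0.3]
width: 0.0871
grip_force: 0.0
red [300, 48, 56, 93, 1066] [328.  92.] med [ 0.541 -0.346  0.025] lo [ 0.468 -0.386  0.004] hi [ 0.612 -0.299  0.03 ]
red [0, 173, 22, 24, 442] [ 10. 184.] med [0.386 0.225 0.058] lo [0.366 0.206 0.057] hi [0.405 0.243 0.06 ]
red [256, 172, 26, 26, 533] [268. 185.] med [ 0.387 -0.241  0.059] lo [ 0.367 -0.261  0.057] hi [ 0.406 -0.221  0.06 ]
yellow [390, 92, 29, 29, 664] [404. 106.] med [ 0.521 -0.468  0.059] lo [ 0.501 -0.489  0.057] hi [ 0.541 -0.447  0.06 ]
yellow [470, 241, 27, 51, 657] [486. 266.] med [ 0.449 -0.375  0.485] lo [ 0.441 -0.376  0.476] hi [ 0.454 -0.375  0.488]
yellow [141, 244, 25, 47, 485] [150. 272.] med [ 0.446 -0.28   0.485] lo [ 0.44  -0.281  0.48 ] hi [ 0.453 -0.279  0.488]
yellow [296, 298, 302, 17, 3067] [469. 308.] med [ 0.442 -0.369  0.494] lo [ 0.441 -0.398  0.491] hi [ 0.442 -0.327  0.497]
```

View pics/wrist1.png

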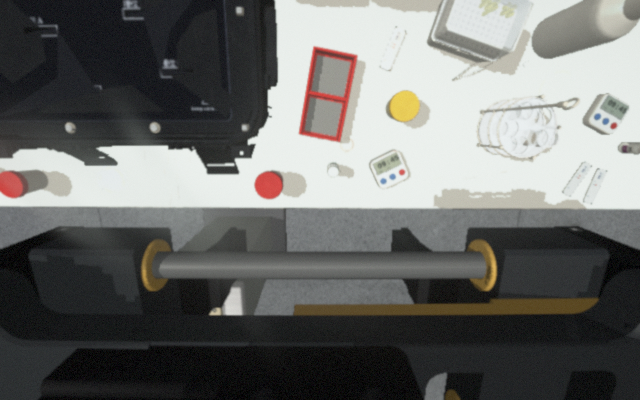

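The wrist view shows red lids at (268,185) and (10,184), a yellow lid at (404,106), the red tray around (328,92), the vial at (334,170), the timer at (390,168), and the case filling the left. Next I'll compute positions.

```bash
cat >>h.py <<'E'
def tray(c,k,roi):
    m=masks(c)[k];P=cloud(c);u0,v0,u1,v1=roi;mm=np.zeros_like(m);mm[v0:v1,u0:u1]=m[v0:v1,u0:u1]
    v,u=np.nonzero(mm&(((P[...,2]>.02)&(P[...,2]<.04))*255).astype(np.uint8))
    q=plane(c,np.c_[u,v],.028)[:,:2];(cx,cy),(w,h),a=cv2.minAreaRect((q*1000).astype(np.float32))
    b=cv2.boxPoints(((cx,cy),(w,h),a));e=max((b[1]-b[0],b[2]-b[1]),key=np.linalg.norm);e/=np.linalg.norm(e);e*=np.sign(e[0])
    C=np.array([cx,cy]);print(k,'tray',C,(w,h),'axis',e,np.degrees(np.arctan2(e[1],e[0])),'bays',C-35.5*e,C+35.5*e)
E
python3 - <<'E'
from h import *
c=dict(np.load('wrist1.npz'));P=cloud(c);tray(c,'red',(295,40,365,145))
def comp(roi,z0,z1,n):
    u0,v0,u1,v1=roi;q=P[v0:v1,u0:u1].reshape(-1,3);q=q[(q[:,2]>z0)&(q[:,2]<z1)&(q[:,0]<.9)]
    print(n,len(q),np.round((q.min(0)+q.max(0))/2,3),np.round(q.min(0),3),np.round(q.max(0),3))
comp((322,155,348,182),.04,.06,'vial');comp((365,145,415,192),.012,.03,'timer')
comp((0,0,285,170),.08,.2,'case hi');comp((0,130,285,200),.07,.2,'case front');comp((0,120,250,175),.01,.055,'case low')
comp((380,70,425,125),.05,.065,'ycup');comp((250,165,290,205),.05,.065,'rcup');comp((470,85,580,165),.02,.2,'rack')
comp((425,0,530,70),.02,.2,'box')
E
```

```text
red tray [ 539.16571045 -342.20001221] (72.68196105957031, 142.78965759277344) axis [ 0.98406637 -0.17780167] -10.241738 bays [ 504.23135376 -335.88805294] [ 574.10006714 -348.51197147]
vial 108 [ 0.41  -0.354  0.046] [ 0.4   -0.363  0.04 ] [ 0.419 -0.345  0.052]
timer 999 [ 0.41  -0.462  0.017] [ 0.374 -0.499  0.012] [ 0.446 -0.425  0.022]
case hi 39593 [ 0.553 -0.061  0.116] [ 0.441 -0.262  0.08 ] [0.665 0.139 0.152]
case front 5345 [ 0.461 -0.052  0.111] [ 0.44  -0.243  0.07 ] [0.482 0.139 0.151]
case low 940 [0.43  0.012 0.033] [ 0.397 -0.203  0.01 ] [0.463 0.227 0.055]
ycup 791 [ 0.521 -0.469  0.055] [ 0.497 -0.494  0.05 ] [ 0.546 -0.445  0.061]
rcup 638 [ 0.386 -0.239  0.056] [ 0.361 -0.264  0.05 ] [ 0.41  -0.215  0.061]
rack 3465 [ 0.488 -0.671  0.11 ] [ 0.437 -0.722  0.021] [ 0.539 -0.621  0.199]
box 4859 [ 0.641 -0.57   0.058] [ 0.594 -0.632  0.02 ] [ 0.688 -0.508  0.095]
```

```bash
python3 -m crank '{"steps": [[[-0.3,0.9,-1],[0,0,0]],[[-0.3,0.9,-1],[0,0,0]],[[-0.3,0.9,-1],[0,0,0]],[[-0.4,0.8,-1],[0,0,0]],[[0,0,-1],[0,0,0]],[[0,0,-1],[0,0,0]],[[0,0,-1],[0,0,0]],[[0,0,-1],[0,0,0]],[[0,0,-1],[0,0,0]],[[0,0,-0.5],[0,0,0]]]}' 70 15
python3 - <<'E'
from h import *
from bench import monitor
s=monitor.read_state();print(s['joint_positions'],s['ee_pos'])
c=dict(np.load('wrist1.npz'));P=cloud(c)
q=P[120:185,180:255].reshape(-1,3);q=q[(q[:,2]>.008)&(q[:,0]<.44)];
for z in np.arange(0,.16,.02):
    a=q[(q[:,2]>=z)&(q[:,2]<z+.02)]
    if len(a):print(round(z,2),len(a),np.round(a.min(0),3),np.round(a.max(0),3))
E
```

```text
time: 2.5
ee_pos: [0.3836, -0.2413, 0.1552]
eef_rot: [1.0, 0.0, -0.001, -0.001]
ft_force: [-0.7, 0.2, -0.1]
width: 0.0699
grip_force: 0.0
[ 0.78417518  0.02679372 -0.32557161  1.96449255  0.00903472  1.15517946
 -1.11528427] [ 0.38360848 -0.24134038  0.15516607]
0.02 208 [ 0.402 -0.183  0.031] [ 0.417 -0.124  0.04 ]
0.04 263 [ 0.388 -0.215  0.04 ] [ 0.432 -0.125  0.06 ]
0.06 164 [ 0.43  -0.183  0.06 ] [ 0.44  -0.125  0.072]
```

```bash
python3 -m crank '{"steps": [[[0.1,0.1,-1],[0,0,0]],[[0,0,-1],[0,0,0]],[[0,0,-1],[0,0,0]],[[0,0,-1],[0,0,0]],[[0,0,-0.5],[0,0,0]],[[0,0,-0.35],[0,0,0]],[[0,0,0],[0,0,0]]]}' 64
python3 -m crank '{"steps": [[[0,0,0],[0,0,0]],[[0,0,0],[0,0,0]],[[0,0,0],[0,0,0]],[[0,0,0],[0,0,0]],[[0,0,0],[0,0,0]]]}' 40 15
```

```text
time: 3.08
ee_pos: [0.3866, -0.2386, 0.0353]
eef_rot: [1.0, 0.001, -0.001, -0.001]
ft_force: [0.1, -0.2, -0.4]
width: 0.0639
grip_force: 0.0
time: 3.5
ee_pos: [0.3885, -0.2388, 0.0379]
eef_rot: [1.0, 0.001, 0.001, 0.001]
ft_force: [-0.7, -0.0, 5.2]
width: 0.0491
grip_force: 15.0
```

```bash
python3 -m crank '{"steps": [[[0,0,0.5],[0,0,0]],[[0,0,1],[0,0,0]],[[0,0,1],[0,0,0]],[[0,0,1],[0,0,0]],[[0,-0.3,1],[0,0,0.5]],[[0.2,-0.5,0],[0,0,1]],[[0.4,-0.5,0],[0,0,1]],[[0.4,-0.5,0],[0,0,1]],[[0.4,-0.5,0],[0,0,1]],[[0.4,-0.5,0],[0,0,1]]]}'
python3 -m crank '{"steps": [[[0.6,-0.5,0],[0,0,1]],[[0.6,-0.5,0],[0,0,1]],[[0.6,-0.5,0],[0,0,1]],[[0.6,0,0],[0,0,1]],[[0.6,0,0],[0,0,1]],[[0.6,0,0],[0,0,1]],[[0.6,0,0],[0,0,1]],[[0.6,0,0],[0,0,1]],[[0.4,0,0],[0,0,1]],[[0.4,0,0],[0,0,1]]]}'
python3 -m crank '{"steps": [[[0.4,0,0],[0,0,1]],[[0.3,0,0],[0,0,1]],[[0,0,0],[0,0,0.5]],[[0,0,0],[0,0,0]],[[0,0,0],[0,0,0]]]}'
```

```text
time: 4.33
ee_pos: [0.4332, -0.3089, 0.1496]
eef_rot: [0.971, 0.241, 0.0, 0.0]
ft_force: [0.3, -0.8, -0.7]
width: 0.049
grip_force: 15.0
time: 5.17
ee_pos: [0.5735, -0.3455, 0.1493]
eef_rot: [0.778, 0.629, 0.0, -0.0]
ft_force: [-0.2, 0.5, -0.3]
width: 0.0496
grip_force: 15.0
time: 5.58
ee_pos: [0.5901, -0.3458, 0.1493]
eef_rot: [0.707, 0.707, -0.0, -0.0]
ft_force: [-1.0, 0.7, -0.0]
width: 0.0495
grip_force: 15.0
```

```bash
python3 -m crank '{"steps": [[[-0.48,-0.13,0],[0,0,0]],[[0,0,-1],[0,0,0]],[[0,0,-1],[0,0,0]],[[0,0,-1],[0,0,0]],[[0,0,-0.6],[0,0,0]],[[0,0,-0.3],[0,0,0]],[[0,0,-0.3],[0,0,0]],[[0,0,0],[0,0,0]]]}'
python3 -m crank '{"steps": [[[0,0,0],[0,0,0]],[[0,0,0],[0,0,0]],[[0,0,0],[0,0,0]]]}' 66
python3 -m crank '{"steps": [[[0,0,0.4],[0,0,0]],[[0,0,1],[0,0,0]],[[0,0,1],[0,0,0]],[[0,0,1],[0,0,0]],[[0,0,1],[0,0,0]],[[0,0,1],[0,0,0]],[[-1,0,1],[0,0,0]],[[-1,0,1],[0,0,0]],[[-1,0,1],[0,0,0]],[[-1,0,0.5],[0,0,0]]]}'
python3 - <<'E'
from bench import cams
from h import *
c=cams.camera('wrist');cv2.imwrite('pics/wrist2.png',c['pixels']);np.savez('wrist2.npz',**c);blobs(c,60)
c=cams.camera('scene');cv2.imwrite('pics/scene2.png',c['pixels']);blobs(c,15)
E
```

```text
time: 6.25
ee_pos: [0.5782, -0.349, 0.044]
eef_rot: [0.706, 0.708, -0.0, -0.0]
ft_force: [-0.6, -0.3, 0.4]
width: 0.0494
grip_force: 15.0
time: 6.5
ee_pos: [0.579, -0.3494, 0.0457]
eef_rot: [0.706, 0.708, 0.0, 0.001]
ft_force: [-0.3, 0.2, 0.4]
width: 0.0615
grip_force: 0.0
time: 7.33
ee_pos: [0.4782, -0.349, 0.2715]
eef_rot: [0.706, 0.708, 0.0, 0.002]
ft_force: [1.1, -0.6, 1.0]
width: 0.0656
grip_force: 0.0
red [307, 135, 110, 69, 2521] [371. 175.] med [ 0.561 -0.349  0.029] lo [ 0.469 -0.38   0.005] hi [ 0.61  -0.3    0.065]
yellow [561, 155, 61, 76, 1941] [587. 193.] med [ 0.809 -0.359  0.092] lo [ 0.791 -0.398  0.086] hi [ 0.832 -0.316  0.099]
yellow [441, 244, 17, 47, 299] [452. 273.] med [ 0.514 -0.32   0.362] lo [ 0.514 -0.326  0.358] hi [ 0.515 -0.314  0.363]
yellow [179, 246, 20, 45, 369] [186. 274.] med [ 0.44  -0.321  0.361] lo [ 0.439 -0.327  0.356] hi [ 0.441 -0.314  0.364]
yellow [337, 246, 22, 6, 103] [348. 249.] med [ 0.518 -0.446  0.058] lo [ 0.484 -0.45   0.053] hi [ 0.532 -0.316  0.355]
yellow [374, 299, 203, 16, 2510] [482. 307.] med [ 0.52  -0.326  0.37 ] lo [ 0.4
[... 980 characters left out ...]
ow [467, 242, 16, 11, 142] [475. 247.] med [ 0.51  -0.469  0.059] lo [ 0.495 -0.488  0.051] hi [ 0.535 -0.451  0.062]
green [566, 81, 13, 7, 66] [572.  84.] med [ 0.807 -0.573  0.483] lo [ 0.803 -0.588  0.476] hi [ 0.812 -0.559  0.49 ]
green [580, 91, 14, 7, 67] [587.  94.] med [ 0.809 -0.615  0.46 ] lo [ 0.805 -0.63   0.455] hi [ 0.812 -0.601  0.468]
green [598, 93, 14, 7, 72] [604.  96.] med [ 0.811 -0.658  0.461] lo [ 0.807 -0.672  0.454] hi [ 0.815 -0.643  0.467]
green [560, 106, 13, 6, 57] [566. 108.] med [ 0.808 -0.573  0.415] lo [ 0.804 -0.589  0.409] hi [ 0.813 -0.559  0.421]
green [248, 180, 11, 6, 49] [253. 182.] med [0.508 0.459 0.013] lo [0.483 0.429 0.005] hi [0.53  0.478 0.02 ]
```

View pics/wrist2.png

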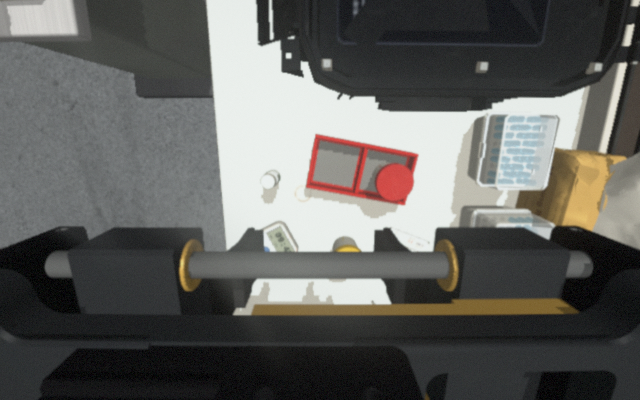

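The red cup stands in the far bay at (396,182), with the near bay empty at (335,160) and the vial at (269,180) undisturbed. Now the yellow cup on the right, carried over to the left at height.

```bash
python3 -m crank '{"steps": [[[0.34,-0.96,-1],[0,0,0]],[[0.34,-0.96,-1],[0,0,0]],[[0.34,-0.96,-1],[0,0,0]],[[0.35,-0.96,-1],[0,0,0]],[[0.35,-0.96,-1],[0,0,0]],[[0,0,-1],[0,0,0]],[[0,0,-1],[0,0,0]],[[0,0,-1],[0,0,0]],[[0,0,-0.6],[0,0,0]],[[0,0,0],[0,0,0]]]}' 66
python3 -m crank '{"steps": [[[0,0,-0.5],[0,0,0]],[[0,0,-0.3],[0,0,0]],[[0,0,0],[0,0,0]]]}'
```

```text
time: 8.27
ee_pos: [0.52, -0.4674, 0.0482]
eef_rot: [0.706, 0.708, -0.0, -0.003]
ft_force: [-0.6, 0.5, -0.5]
width: 0.066
grip_force: 0.0
time: 8.52
ee_pos: [0.5211, -0.4688, 0.0312]
eef_rot: [0.706, 0.708, -0.0, -0.0]
ft_force: [-0.1, -0.0, -0.8]
width: 0.0663
grip_force: 0.0
```

```bash
python3 -m crank '{"steps": [[[0,0,0.16],[0,0,0]],[[0,0,0],[0,0,0]],[[0,0,0],[0,0,0]],[[0,0,0],[0,0,0]],[[0,0,0],[0,0,0]],[[0,0,0],[0,0,0]]]}' 40 15
python3 -m crank '{"steps": [[[0,0,0.5],[0,0,0]],[[0,0,1],[0,0,0]],[[0,0,1],[0,0,0]],[[0,0,1],[0,0,0]],[[0,0,1],[0,0,0]],[[0,0,1],[0,0,0]],[[0,0,1],[0,0,0]],[[0,0,1],[0,0,0]],[[0,0,1],[0,0,0]],[[-0.1,0.5,1],[0,0,0]]]}'
python3 -m crank '{"steps": [[[-0.1,1,1],[0,0,0]],[[-0.1,1,1],[0,0,0]],[[-0.1,1,1],[0,0,0]],[[-0.1,1,1],[0,0,0]],[[-0.1,1,1],[0,0,0]],[[-0.1,1,0],[0,0,0]],[[-0.1,1,0],[0,0,0]],[[-0.1,1,0],[0,0,0]],[[-0.1,1,0],[0,0,0]],[[-0.1,1,0],[0,0,0]]]}'
python3 -m crank '{"steps": [[[-0.1,1,0],[0,0,0]],[[-0.1,1,0],[0,0,0]],[[-0.1,1,0],[0,0,0]],[[-0.1,1,0],[0,0,0]],[[-0.1,1,0],[0,0,0]],[[-0.1,1,0],[0,0,0]],[[-0.1,1,0],[0,0,0]],[[-0.1,1,0],[0,0,0]],[[-0.1,1,0],[0,0,0]],[[-0.1,1,0],[0,0,0]]]}'
python3 -m crank '{"steps": [[[-0.1,1,0],[0,0,0]],[[-0.1,1,0],[0,0,0]],[[-0.1,1,0],[0,0,0]],[[-0.1,1,0],[0,0,0]],[[-0.1,1,0],[0,0,0]],[[-0.1,1,0],[0,0,0]],[[-0.1,1,0],[0,0,0]],[[0,0.8,0],[0,0,0]],[[0,0,0],[0,0,0]],[[0,0,0],[0,0,0]]]}'
python3 - <<'E'
from bench import cams,monitor
from h import *
print(np.round(monitor.read_state()['joint_positions'],2))
c=cams.camera('wrist');cv2.imwrite('pics/wrist3.png',c['pixels']);np.savez('wrist3.npz',**c);blobs(c,60)
E
```

```text
time: 9.02
ee_pos: [0.5218, -0.4695, 0.037]
eef_rot: [0.706, 0.708, 0.0, 0.001]
ft_force: [-1.2, 0.8, 4.5]
width: 0.0494
grip_force: 15.0
time: 9.85
ee_pos: [0.5178, -0.4581, 0.2747]
eef_rot: [0.707, 0.707, -0.0, -0.0]
ft_force: [0.9, -1.3, -0.4]
width: 0.0497
grip_force: 15.0
time: 10.68
ee_pos: [0.4932, -0.205, 0.3991]
eef_rot: [0.706, 0.708, -0.0, 0.0]
ft_force: [-0.0, -0.2, -0.6]
width: 0.0493
grip_force: 15.0
time: 11.52
ee_pos: [0.4681, 0.0449, 0.399]
eef_rot: [0.706, 0.708, -0.0, 0.0]
ft_force: [0.1, 1.0, -0.6]
width: 0.0488
grip_force: 15.0
time: 12.35
ee_pos: [0.4506, 0.2395, 0.3988]
eef_rot: [0.705, 0.709, -0.0, -0.0]
ft_force: [0.7, -0.3, -0.2]
width: 0.0493
grip_force: 15.0
[ 0.31  0.13 -0.97  1.39  0.11  1.67 -0.65]
red [269, 161, 27, 26, 547] [282. 173.] med [0.387 0.228 0.059] lo [0.367 0.207 0.057] hi [0.406 0.247 0.06 ]
yellow [272, 89, 28, 29, 650] [285. 103.] med [0.395 0.345 0.059] lo [0.375 0.324 0.057] hi [0.414 0.365 0.06 ]
yellow [331, 107, 81, 45, 1027] [373. 129.] med [0.543 0.302 0.024] lo [0.473 0.266 0.004] hi [0.614 0.34  0.03 ]
yellow [273, 210, 93, 42, 2999] [319. 234.] med [0.45  0.253 0.42 ] lo [0.43  0.245 0.415] hi [0.471 0.264 0.422]
yellow [411, 241, 17, 51, 415] [421. 268.] med [0.479 0.269 0.488] lo [0.478 0.261 0.481] hi [0.48  0.275 0.491]
yellow [210, 267, 12, 25, 176] [214. 280.] med [0.421 0.266 0.489] lo [0.42  0.262 0.486] hi [0.422 0.27  0.491]
yellow [282, 279, 75, 20, 1054] [319. 286.] med [0.451 0.223 0.42 ] lo [0.434 0.216 0.419] hi [0.469 0.228 0.421]
yellow [219, 299, 327, 16, 3728] [396. 308.] med [0.473 0.263 0.497] lo [0.428 0.262 0.493] hi [0.505 0.263 0.499]
green [333, 18, 40, 43, 996] [353.  39.] med [0.508 0.455 0.006] lo [0.481 0.429 0.003] hi [0.533 0.48  0.019]
```

View pics/wrist3.png

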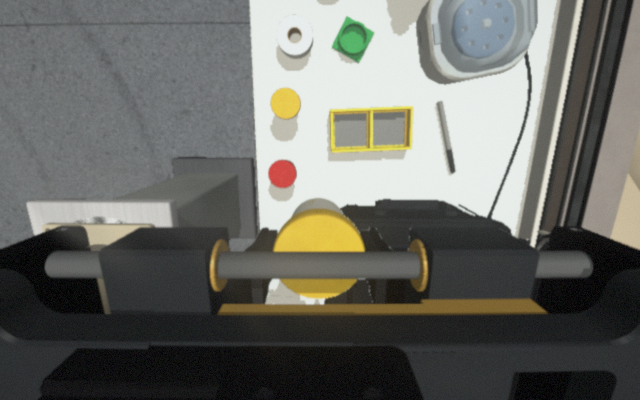

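The left side holds the red cup (282,173), yellow cup (285,103), yellow tray (371,129), green stand (353,39) and label roll (295,36). The held yellow cup hangs upright.

```bash
python3 - <<'E'
from h import *
c=dict(np.load('wrist3.npz'));P=cloud(c);tray(c,'yellow',(325,100,420,160))
def comp(roi,z0,z1,n):
    u0,v0,u1,v1=roi;q=P[v0:v1,u0:u1].reshape(-1,3);q=q[(q[:,2]>z0)&(q[:,2]<z1)&(q[:,0]<.95)]
    print(n,len(q),np.round((q.min(0)+q.max(0))/2,3),np.round(q.min(0),3),np.round(q.max(0),3))
comp((328,12,380,66),.013,.022,'stand rim');comp((328,12,380,66),.002,.022,'stand foot');comp((270,5,320,62),.02,.04,'roll');comp((265,85,305,122),.05,.065,'ycup');comp((265,155,300,190),.05,.065,'rcup')
comp((330,190,500,225),.03,.2,'case');comp((430,0,540,85),.02,.2,'tub')
comp((430,90,460,180),.004,.2,'pen')
E
```

```text
yellow tray [543.12133789 302.99810791] (143.6640625, 72.30339050292969) axis [0.9988813  0.04728838] 2.7104354 bays [507.6610527  301.31937039] [578.58162308 304.67684543]
stand rim 310 [0.508 0.455 0.017] [0.484 0.43  0.013] [0.533 0.48  0.021]
stand foot 1185 [0.511 0.457 0.012] [0.466 0.416 0.002] [0.555 0.499 0.021]
roll 1073 [0.408 0.454 0.027] [0.378 0.424 0.02 ] [0.438 0.484 0.034]
ycup 761 [0.394 0.344 0.056] [0.369 0.319 0.05 ] [0.419 0.368 0.061]
rcup 650 [0.386 0.226 0.056] [0.362 0.201 0.05 ] [0.411 0.251 0.062]
case 3015 [0.64  0.164 0.091] [0.494 0.143 0.03 ] [0.786 0.185 0.151]
tub 7746 [0.695 0.437 0.07 ] [0.614 0.38  0.02 ] [0.775 0.493 0.121]
pen 456 [0.688 0.288 0.009] [0.665 0.222 0.004] [0.71  0.354 0.015]
```

```bash
python3 -m crank '{"steps": [[[0.76,0.37,-1],[0,0,0]],[[0.76,0.37,-1],[0,0,0]],[[0.76,0.37,-1],[0,0,0]],[[0.75,0.37,-1],[0,0,0]],[[0.75,0.37,-1],[0,0,0]],[[0.75,0.37,-1],[0,0,0]],[[0.75,0.38,-1],[0,0,0]],[[0,0,-1],[0,0,0]],[[0,0,-1],[0,0,0]],[[0,0,0],[0,0,0]]]}'
python3 -m crank '{"steps": [[[0,0,0],[0,0,0]],[[0,0,0],[0,0,0]]]}'
```

```text
time: 13.23
ee_pos: [0.5823, 0.3001, 0.1681]
eef_rot: [0.707, 0.707, -0.004, -0.001]
ft_force: [-0.1, -1.0, -1.3]
width: 0.0493
grip_force: 15.0
time: 13.4
ee_pos: [0.5842, 0.3029, 0.1754]
eef_rot: [0.707, 0.708, 0.001, 0.0]
ft_force: [0.2, 0.2, 0.0]
width: 0.0496
grip_force: 15.0
```

```bash
python3 -m crank '{"steps": [[[-0.05,0.07,-1],[0,0,0]],[[0,0,-1],[0,0,0]],[[0,0,-1],[0,0,0]],[[0,0,-1],[0,0,0]],[[0,0,-0.6],[0,0,0]],[[0,0,-0.33],[0,0,0]],[[0,0,-0.33],[0,0,0]],[[0,0,0],[0,0,0]],[[0,0,0],[0,0,0]]]}'
python3 -m crank '{"steps": [[[0,0,0],[0,0,0]],[[0,0,0],[0,0,0]],[[0,0,0],[0,0,0]]]}' 66
python3 -m crank '{"steps": [[[0,0,0.4],[0,0,0]],[[0,0,1],[0,0,0]],[[0,0,1],[0,0,0]],[[0,0,1],[0,0,0]],[[0,0,1],[0,0,0]],[[-0.5,0,0.5],[0,0,0]],[[-1,0,0],[0,0,0]],[[-1,0,0],[0,0,0]],[[-1,0,0],[0,0,0]],[[-1,0,0],[0,0,0]]]}'
```

```text
time: 14.15
ee_pos: [0.5827, 0.3057, 0.0432]
eef_rot: [0.706, 0.708, 0.001, 0.0]
ft_force: [1.5, 0.3, -1.0]
width: 0.0495
grip_force: 15.0
time: 14.4
ee_pos: [0.5825, 0.3054, 0.0427]
eef_rot: [0.706, 0.708, 0.001, 0.0]
ft_force: [0.4, -0.2, -0.2]
width: 0.0611
grip_force: 0.0
time: 15.23
ee_pos: [0.4684, 0.3053, 0.1652]
eef_rot: [0.706, 0.708, 0.0, 0.0]
ft_force: [-0.3, 0.4, 1.0]
width: 0.0658
grip_force: 0.0
```

```bash
python3 -m crank '{"steps": [[[-1,0.5,0],[0,0,0]],[[-1,0.5,0],[0,0,0]],[[-0.98,0.55,-0.5],[0,0,0]],[[0,0,-1],[0,0,0]],[[0,0,-1],[0,0,0]],[[0,0,-0.8],[0,0,0]],[[0,0,0],[0,0,0]],[[0,0,0],[0,0,0]]]}'
```

```text
time: 15.9
ee_pos: [0.3947, 0.344, 0.0824]
eef_rot: [0.706, 0.708, -0.0, -0.0]
ft_force: [-0.3, 0.8, 1.6]
width: 0.0658
grip_force: 0.0
```

```bash
python3 -m crank '{"steps": [[[0,0,-1],[0,0,0]],[[0,0,-0.5],[0,0,0]],[[0,0,-0.36],[0,0,0]],[[0,0,0],[0,0,0]],[[0,0,0],[0,0,0]]]}'
python3 -m crank '{"steps": [[[0,0,0],[0,0,0]],[[0,0,0],[0,0,0]],[[0,0,0],[0,0,0]],[[0,0,0],[0,0,0]],[[0,0,0.4],[0,0,0]],[[0,0,1],[0,0,0]],[[0,0,1],[0,0,0]],[[0,0,1],[0,0,0]],[[0,0,0.6],[0,0,0]],[[0.5,-0.2,0],[0,0,0]]]}' 40 15
python3 -m crank '{"steps": [[[0.8,-0.3,0],[0,0,0]],[[0.8,-0.3,0],[0,0,0]],[[0.8,-0.3,0],[0,0,0]],[[0.8,-0.3,0],[0,0,0]],[[0.6,-0.3,0],[0,0,0]],[[0,0,0],[0,0,0]],[[0,0,0],[0,0,0]],[[0,0,0],[0,0,0]]]}'
```

```text
time: 16.32
ee_pos: [0.3951, 0.3442, 0.036]
eef_rot: [0.706, 0.708, 0.0, -0.0]
ft_force: [-0.8, -0.5, 0.6]
width: 0.066
grip_force: 0.0
time: 17.15
ee_pos: [0.4069, 0.3417, 0.1397]
eef_rot: [0.705, 0.709, 0.003, 0.0]
ft_force: [0.2, 0.2, -0.0]
width: 0.0494
grip_force: 15.0
time: 17.82
ee_pos: [0.5019, 0.3018, 0.1352]
eef_rot: [0.706, 0.708, -0.0, -0.0]
ft_force: [0.1, 1.1, 0.0]
width: 0.0492
grip_force: 15.0
```

```bash
python3 -m crank '{"steps": [[[0.03,0,-1],[0,0,0]],[[0,0,-1],[0,0,0]],[[0,0,-0.8],[0,0,0]],[[0,0,-0.5],[0,0,0]],[[0,0,-0.35],[0,0,0]],[[0,0,0],[0,0,0]],[[0,0,0],[0,0,0]]]}'
python3 -m crank '{"steps": [[[0,0,0],[0,0,0]],[[0,0,0],[0,0,0]],[[0,0,0],[0,0,0]],[[0,0,0],[0,0,0]]]}' 60
python3 -m crank '{"steps": [[[0,0,0.4],[0,0,0]],[[0,0,1],[0,0,0]],[[0,0,1],[0,0,0]],[[0,0,1],[0,0,0]],[[0,0,1],[0,0,0]],[[0,0,1],[0,0,0]],[[-0.6,-0.6,1],[0,0,0]],[[-0.6,-0.6,1],[0,0,0]],[[-0.6,-0.6,1],[0,0,0]],[[-0.6,-0.6,1],[0,0,0]]]}'
python3 - <<'E'
from bench import cams,monitor
from h import *
c=cams.camera('wrist');cv2.imwrite('pics/wrist4.png',c['pixels']);np.savez('wrist4.npz',**c);blobs(c,60)
E
```

```text
time: 18.4
ee_pos: [0.5033, 0.302, 0.0448]
eef_rot: [0.706, 0.708, 0.0, -0.0]
ft_force: [0.9, -0.4, 0.6]
width: 0.0493
grip_force: 15.0
time: 18.73
ee_pos: [0.5037, 0.3016, 0.0448]
eef_rot: [0.706, 0.708, 0.0, 0.0]
ft_force: [-0.4, -0.3, -0.3]
width: 0.059
grip_force: 0.0
time: 19.57
ee_pos: [0.4422, 0.2414, 0.2807]
eef_rot: [0.706, 0.708, 0.0, 0.0]
ft_force: [0.5, -0.7, 0.7]
width: 0.0601
grip_force: 0.0
red [261, 172, 34, 34, 928] [278. 188.] med [0.387 0.228 0.059] lo [0.367 0.207 0.057] hi [0.406 0.248 0.06 ]
yellow [339, 102, 108, 58, 4179] [393. 131.] med [0.542 0.305 0.063] lo [0.474 0.268 0.005] hi [0.611 0.339 0.065]
yellow [190, 243, 19, 49, 356] [197. 273.] med [0.407 0.269 0.371] lo [0.407 0.263 0.365] hi [0.408 0.276 0.373]
yellow [429, 243, 18, 48, 330] [441. 273.] med [0.476 0.269 0.371] lo [0.475 0.264 0.366] hi [0.476 0.277 0.373]
yellow [301, 299, 264, 15, 2814] [451. 307.] med [0.478 0.265 0.379] lo [0.443 0.264 0.375] hi [0.503 0.265 0.381]
yellow [242, 306, 59, 7, 270] [270. 308.] med [0.429 0.264 0.379] lo [0.423 0.264 0.377] hi [0.436 0.265 0.38 ]
green [342, 0, 53, 45, 1491] [368.  18.] med [0.509 0.452 0.006] lo [0.48  0.428 0.004] hi [0.536 0.472 0.019]
```

View pics/wrist4.png

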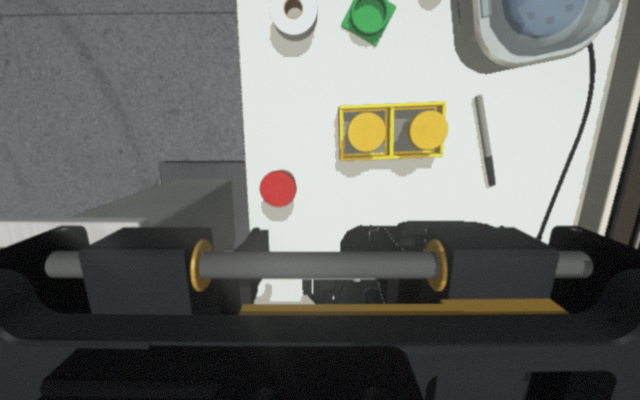

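Both yellow cups stand in their bays, at (367,131) and (429,130), and the red cup is at (278,188). I'll turn the tool 45° so the gripper body clears the case, then pick the second red cup.

```bash
python3 -m crank '{"steps": [[[-0.25,-0.06,-0.6],[0,0,1]],[[-0.25,-0.06,-0.6],[0,0,1]],[[-0.25,-0.06,-0.6],[0,0,1]],[[-0.25,-0.06,-0.6],[0,0,1]],[[-0.25,-0.06,-0.6],[0,0,1]],[[-0.25,-0.06,-0.6],[0,0,1]],[[-0.25,-0.06,-0.6],[0,0,1]],[[-0.25,-0.06,-0.6],[0,0,1]],[[-0.25,-0.06,-0.6],[0,0,1]],[[0,0,0],[0,0,0]]]}' 66
python3 -m crank '{"steps": [[[0,0,0],[0,0,0]],[[0,0,0],[0,0,0]]]}'
```

```text
time: 20.45
ee_pos: [0.385, 0.2272, 0.1425]
eef_rot: [0.379, 0.925, -0.001, -0.001]
ft_force: [-1.2, 0.3, -0.4]
width: 0.0658
grip_force: 0.0
time: 20.62
ee_pos: [0.3878, 0.2284, 0.1454]
eef_rot: [0.383, 0.924, 0.001, 0.001]
ft_force: [-0.7, -0.3, -0.1]
width: 0.0659
grip_force: 0.0
```

```bash
python3 -m crank '{"steps": [[[0,-0.05,-1],[0,0,0]],[[0,0,-1],[0,0,0]],[[0,0,-1],[0,0,0]],[[0,0,-0.7],[0,0,0]],[[0,0,-0.4],[0,0,0]],[[0,0,-0.28],[0,0,0]],[[0,0,0],[0,0,0]],[[0,0,0],[0,0,0]]]}'
python3 -m crank '{"steps": [[[0,0,0],[0,0,0]],[[0,0,0],[0,0,0]],[[0,0,0],[0,0,0]],[[0,0,0],[0,0,0]],[[0,0,0.4],[0,0,0]],[[0,0,1],[0,0,0]],[[0,0,1],[0,0,0]],[[0,0,1],[0,0,0]],[[0,0,1],[0,0,0]],[[0,0,1],[0,0,0]]]}' 40 15
python3 -m crank '{"steps": [[[0,0,1],[0,0,0]],[[0,0,1],[0,0,0]],[[0,0,1],[0,0,0]],[[0,0,1],[0,0,0]],[[0,0,1],[0,0,0]],[[0.5,-0.5,0.5],[0,0,0]],[[0.5,-1,0],[0,0,-0.5]],[[0.5,-1,0],[0,0,-0.5]],[[0.5,-1,0],[0,0,-0.5]],[[0.5,-1,0],[0,0,-0.5]]]}'
```

```text
time: 21.28
ee_pos: [0.3877, 0.2272, 0.0355]
eef_rot: [0.382, 0.924, 0.0, 0.0]
ft_force: [-0.3, 1.2, 0.5]
width: 0.066
grip_force: 0.0
time: 22.12
ee_pos: [0.3866, 0.2271, 0.1715]
eef_rot: [0.381, 0.925, 0.0, 0.0]
ft_force: [1.0, -0.1, 0.3]
width: 0.0494
grip_force: 15.0
time: 22.95
ee_pos: [0.4498, 0.1133, 0.3079]
eef_rot: [0.461, 0.887, 0.0, 0.0]
ft_force: [0.6, 0.4, 0.3]
width: 0.0496
grip_force: 15.0
```

```bash
python3 -m crank '{"steps": [[[0.2,-1,0],[0,0,-0.7]],[[0.2,-1,0],[0,0,-0.7]],[[0.2,-1,0],[0,0,-0.7]],[[0.2,-1,0],[0,0,-0.7]],[[0.2,-1,0],[0,0,-0.7]],[[0.2,-1,0],[0,0,-0.7]],[[0.2,-1,0],[0,0,-0.7]],[[0.2,-1,0],[0,0,-0.7]],[[0.2,-1,0],[0,0,-0.7]],[[0.2,-1,0],[0,0,-0.7]]]}'
python3 -m crank '{"steps": [[[0,-1,0],[0,0,0]],[[0,-1,0],[0,0,0]],[[0,-1,0],[0,0,0]],[[0,-1,0],[0,0,0]],[[0,-1,0],[0,0,0]],[[0,-1,0],[0,0,0]],[[0,-1,0],[0,0,0]],[[0,-0.8,0],[0,0,0]],[[0,0,0],[0,0,0]],[[0,0,0],[0,0,0]]]}'
```

```text
time: 23.78
ee_pos: [0.4998, -0.1384, 0.3069]
eef_rot: [0.708, 0.706, -0.0, -0.0]
ft_force: [0.7, -0.2, -0.5]
width: 0.0498
grip_force: 15.0
time: 24.62
ee_pos: [0.499, -0.3329, 0.3061]
eef_rot: [0.708, 0.706, 0.0, -0.001]
ft_force: [-0.4, 0.8, -0.4]
width: 0.0493
grip_force: 15.0
```

```bash
python3 -m crank '{"steps": [[[0.04,-0.1,-1],[0,0,0]],[[0,0,-1],[0,0,0]],[[0,0,-1],[0,0,0]],[[0,0,-1],[0,0,0]],[[0,0,-1],[0,0,0]],[[0,0,-1],[0,0,0]],[[0,0,-1],[0,0,0]],[[0,0,-1],[0,0,0]],[[0,0,-0.8],[0,0,0]],[[0,0,0],[0,0,0]]]}'
python3 -m crank '{"steps": [[[0,0,0],[0,0,0]],[[0,0,-0.5],[0,0,0]],[[0,0,-0.4],[0,0,0]],[[0,0,-0.4],[0,0,0]],[[0,0,-0.38],[0,0,0]],[[0,0,0],[0,0,0]],[[0,0,0],[0,0,0]]]}'
```

```text
time: 25.45
ee_pos: [0.4986, -0.3315, 0.083]
eef_rot: [0.706, 0.708, -0.0, -0.003]
ft_force: [-0.2, 0.4, -0.5]
width: 0.0493
grip_force: 15.0
time: 26.03
ee_pos: [0.5003, -0.333, 0.0446]
eef_rot: [0.706, 0.708, -0.0, -0.001]
ft_force: [-0.2, 0.2, 1.1]
width: 0.0494
grip_force: 15.0
```

```bash
python3 -m crank '{"steps": [[[0,0,0],[0,0,0]],[[0,0,0],[0,0,0]],[[0,0,0],[0,0,0]],[[0,0,0],[0,0,0]]]}' 60
python3 -m crank '{"steps": [[[0,0,0.4],[0,0,0]],[[0,0,1],[0,0,0]],[[0,0,1],[0,0,0]],[[0,0,1],[0,0,0]],[[-0.5,-0.5,1],[0,0,0]],[[-0.5,-0.5,1],[0,0,0]],[[-0.5,-0.5,1],[0,0,0]],[[-0.5,-0.5,1],[0,0,0]],[[-0.5,-0.5,1],[0,0,0]],[[-0.5,-0.5,1],[0,0,0]]]}'
python3 -m crank '{"steps": [[[0,-0.5,0],[0,0,0]],[[0,0,0],[0,0,0]],[[0,0,0],[0,0,0]]]}' 48
python3 - <<'E'
from bench import cams,monitor
from h import *
c=cams.camera('wrist');cv2.imwrite('pics/wrist5.png',c['pixels']);np.savez('wrist5.npz',**c);blobs(c,60);P=cloud(c)
q=P.reshape(-1,3);q=q[(abs(q[:,0]-.41)<.04)&(abs(q[:,1]+.354)<.04)&(q[:,2]>.04)&(q[:,2]<.06)];print('vial',len(q),(q.min(0)+q.max(0))/2,q.min(0),q.max(0))
E
```

```text
time: 26.37
ee_pos: [0.5008, -0.3335, 0.0457]
eef_rot: [0.706, 0.708, 0.0, 0.0]
ft_force: [-0.6, -0.2, -0.4]
width: 0.0592
grip_force: 0.0
time: 27.2
ee_pos: [0.4249, -0.4085, 0.2826]
eef_rot: [0.706, 0.708, 0.0, 0.001]
ft_force: [0.6, -0.0, 0.1]
width: 0.06
grip_force: 0.0
time: 27.45
ee_pos: [0.4256, -0.4206, 0.2799]
eef_rot: [0.706, 0.708, 0.0, -0.0]
ft_force: [0.4, 1.3, 0.2]
width: 0.0502
grip_force: 0.0
red [345, 82, 113, 73, 4018] [404. 116.] med [ 0.536 -0.339  0.063] lo [ 0.47  -0.381  0.005] hi [ 0.602 -0.301  0.065]
yellow [599, 94, 41, 126, 3185] [624. 168.] med [ 0.801 -0.404  0.092] lo [ 0.788 -0.462  0.085] hi [ 0.833 -0.321  0.097]
yellow [417, 256, 12, 35, 162] [424. 277.] med [ 0.454 -0.393  0.37 ] lo [ 0.454 -0.398  0.367] hi [ 0.455 -0.387  0.372]
yellow [208, 268, 12, 23, 160] [212. 281.] med [ 0.396 -0.394  0.371] lo [ 0.395 -0.398  0.367] hi [ 0.396 -0.39   0.372]
yellow [362, 299, 185, 15, 2141] [462. 307.] med [ 0.462 -0.398  0.378] lo [ 0.44  -0.398  0.374] hi [ 0.481 -0.397  0.38 ]
yellow [221, 304, 72, 10, 507] [252. 309.] med [ 0.408 -0.398  0.378] lo [ 0.401 -0.398  0.376] hi [ 0.417 -0.397  0.38 ]
vial 189 [ 0.4098809  -0.35384658  0.04630021] [ 0.40060276 -0.3634923   0.04080416] [ 0.41915904 -0.34420086  0.05179627]
```

View pics/wrist5.png

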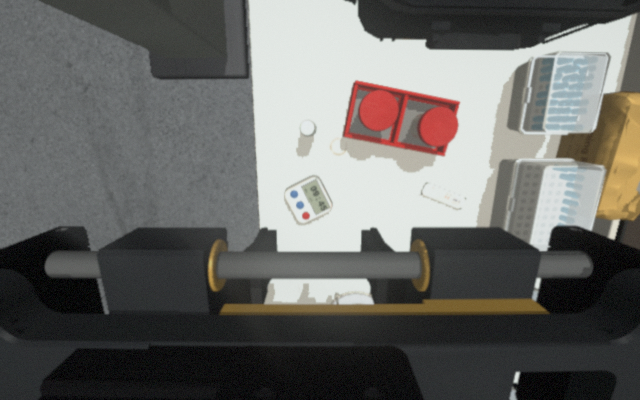

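Both red cups stand in their bays, at (378,109) and (437,126), and the timer at (308,200) is unmoved. The vial is at (307,128), with a small white disc beside it at (338,147) whose height I'll check.

```bash
python3 - <<'E'
from h import *
for n,u,v in(('wrist5',338,147),('wrist1',347,146)):
    c=dict(np.load(n+'.npz'));P=cloud(c);print(np.round(P[v-2:v+3:2,u-8:u+9:4].reshape(-1,3),3).tolist());
    cv2.imwrite(f'pics/z_{n}.png',cv2.resize(c['pixels'][v-50:v+50,u-60:u+60],(720,600),interpolation=cv2.INTER_CUBIC))
E
```

```text
[[0.442, -0.379, 0.0], [0.448, -0.379, 0.002], [0.454, -0.379, 0.001], [0.46, -0.379, 0.002], [0.466, -0.379, 0.004], [0.442, -0.382, 0.002], [0.448, -0.382, 0.002], [0.454, -0.382, 0.002], [0.46, -0.382, 0.001], [0.467, -0.382, 0.001], [0.442, -0.385, 0.002], [0.448, -0.385, 0.001], [0.455, -0.385, 0.001], [0.46, -0.385, 0.002], [0.467, -0.385, 0.001]]
[[0.455, -0.367, 0.001], [0.455, -0.374, 0.001], [0.455, -0.382, 0.001], [0.455, -0.389, 0.003], [0.455, -0.397, 0.001], [0.451, -0.367, 0.001], [0.451, -0.374, 0.002], [0.451, -0.382, 0.001], [0.451, -0.39, 0.0], [0.452, -0.397, 0.003], [0.448, -0.367, 0.001], [0.448, -0.375, -0.0], [0.448, -0.382, 0.001], [0.448, -0.39, 0.001], [0.448, -0.398, -0.0]]
```

View pics/z_wrist5.png

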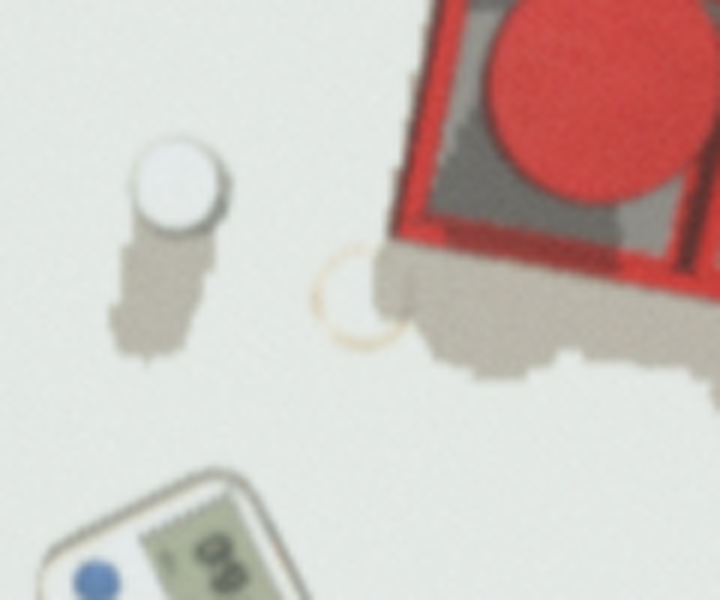

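The disc is a flat ring stain, so it's no obstacle. Going for the vial.

```bash
python3 -m crank '{"steps": [[[-0.2,0.9,-1],[0,0,0]],[[-0.2,0.9,-1],[0,0,0]],[[-0.22,0.87,-1],[0,0,0]],[[0,0,-1],[0,0,0]],[[0,0,-1],[0,0,0]],[[0,0,-1],[0,0,0]],[[0,0,-0.5],[0,0,0]],[[0,0,0],[0,0,0]],[[0,0,0],[0,0,0]]]}' 48 10
```

```text
time: 28.25
ee_pos: [0.4103, -0.3532, 0.1177]
eef_rot: [0.706, 0.708, 0.0, -0.001]
ft_force: [0.5, -0.3, 0.0]
width: 0.0481
grip_force: 0.0
```

```bash
python3 -m crank '{"steps": [[[0,-0.03,-1],[0,0,0]],[[0,0,-1],[0,0,0]],[[0,0,-1],[0,0,0]],[[0,0,-0.6],[0,0,0]],[[0,0,-0.35],[0,0,0]],[[0,0,0],[0,0,0]],[[0,0,0],[0,0,0]]]}'
python3 -m crank '{"steps": [[[0,0,0],[0,0,0]],[[0,0,0],[0,0,0]],[[0,0,0],[0,0,0]],[[0,0,0],[0,0,0]],[[0,0,0],[0,0,0]],[[0,0,0],[0,0,0]]]}' 10 12
```

```text
time: 28.83
ee_pos: [0.4109, -0.3552, 0.0202]
eef_rot: [0.706, 0.708, 0.0, 0.001]
ft_force: [0.0, -1.0, 0.6]
width: 0.048
grip_force: 0.0
time: 29.33
ee_pos: [0.4103, -0.355, 0.0193]
eef_rot: [0.706, 0.708, 0.0, 0.0]
ft_force: [-0.1, 0.2, 2.4]
width: 0.0214
grip_force: 12.0
```

```bash
python3 -m crank '{"steps": [[[0,0,0.4],[0,0,0]],[[0,0,1],[0,0,0]],[[0,0,1],[0,0,0]],[[0,0,1],[0,0,0]],[[0,0,1],[0,0,0]],[[0,0,1],[0,0,0]],[[0,0,1],[0,0,0]],[[0,0,1],[0,0,0]],[[0,0,1],[0,0,0]],[[0,0.2,1],[0,0,0]]]}'
python3 -m crank '{"steps": [[[0,0.5,1],[0,0,0]],[[0.13,1,1],[0,0,0]],[[0.13,1,1],[0,0,0]],[[0.13,1,1],[0,0,0]],[[0.13,1,0],[0,0,0]],[[0.13,1,0],[0,0,0]],[[0.13,1,0],[0,0,0]],[[0.13,1,0],[0,0,0]],[[0.13,1,0],[0,0,0]],[[0.13,1,0],[0,0,0]]]}'
python3 -m crank '{"steps": [[[0.13,1,0],[0,0,0]],[[0.13,1,0],[0,0,0]],[[0.13,1,0],[0,0,0]],[[0.13,1,0],[0,0,0]],[[0.13,1,0],[0,0,0]],[[0.13,1,0],[0,0,0]],[[0.13,1,0],[0,0,0]],[[0.13,1,0],[0,0,0]],[[0.13,1,0],[0,0,0]],[[0.13,1,0],[0,0,0]]]}'
python3 -m crank '{"steps": [[[0.13,1,0],[0,0,0]],[[0.13,1,0],[0,0,0]],[[0.13,1,0],[0,0,0]],[[0.13,1,0],[0,0,0]],[[0.13,1,0],[0,0,0]],[[0.13,1,0],[0,0,0]],[[0.13,0.5,0],[0,0,0]],[[0,0,0],[0,0,0]],[[0,0,0],[0,0,0]]]}'
python3 - <<'E'
from bench import cams,monitor
from h import *
c=cams.camera('wrist');cv2.imwrite('pics/wrist6.png',c['pixels']);np.savez('wrist6.npz',**c);P=cloud(c)
q=P.reshape(-1,3)
for x in np.arange(.36,.8,.04):
    a=q[(abs(q[:,0]-x)<.02)&(q[:,1]>.38)&(q[:,1]<.62)&(q[:,2]>.01)&(q[:,2]<.3)]
    if len(a):print(round(x,2),len(a),np.round(a.min(0),3),np.round(a.max(0),3))
m=(P[...,2]>.012)&(P[...,2]<.022)&(masks(c)['green']>0);a=P[m];print('stand',(a.min(0)+a.max(0))/2,a.min(0),a.max(0))
E
```

```text
time: 30.17
ee_pos: [0.4096, -0.3501, 0.2558]
eef_rot: [0.706, 0.708, -0.0, 0.0]
ft_force: [0.3, 1.1, -0.8]
width: 0.0216
grip_force: 12.0
time: 31.0
ee_pos: [0.4391, -0.1106, 0.3545]
eef_rot: [0.706, 0.708, -0.0, 0.0]
ft_force: [0.7, -0.8, 0.1]
width: 0.0214
grip_force: 12.0
time: 31.83
ee_pos: [0.4714, 0.139, 0.3547]
eef_rot: [0.706, 0.708, 0.0, 0.001]
ft_force: [0.2, -0.0, -1.7]
width: 0.0214
grip_force: 12.0
time: 32.58
ee_pos: [0.494, 0.3007, 0.3541]
eef_rot: [0.705, 0.709, -0.0, -0.0]
ft_force: [1.0, -0.9, -0.6]
width: 0.0217
grip_force: 12.0
0.36 17 [0.378 0.446 0.028] [0.38  0.462 0.032]
0.4 847 [0.38  0.424 0.01 ] [0.42  0.485 0.034]
0.44 397 [0.42  0.427 0.01 ] [0.439 0.482 0.033]
0.48 157 [0.465 0.432 0.01 ] [0.5   0.557 0.02 ]
0.52 221 [0.5  0.43 0.01] [0.534 0.482 0.021]
0.6 615 [0.61  0.423 0.011] [0.62  0.502 0.084]
0.64 4094 [0.62  0.384 0.012] [0.66  0.527 0.119]
0.68 3714 [0.66  0.381 0.019] [0.7   0.535 0.12 ]
0.72 3019 [0.7   0.385 0.069] [0.74  0.537 0.121]
0.76 621 [0.74  0.395 0.07 ] [0.776 0.509 0.118]
stand [0.50875342 0.45558234 0.01648968] [0.48388686 0.42955987 0.01202323] [0.53361998 0.48160481 0.02095612]
```

View pics/wrist6.png

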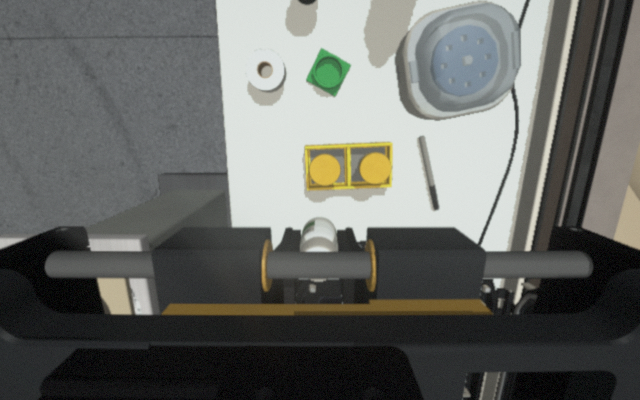

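```bash
python3 -m crank '{"steps": [[[0.08,0.88,-0.5],[0,0,0]],[[0.08,0.88,-0.8],[0,0,0]],[[0.08,0.88,-0.8],[0,0,0]],[[0.08,0.88,-0.8],[0,0,0]],[[0.08,0.88,-0.8],[0,0,0]],[[0.08,0.88,-0.8],[0,0,0]],[[0,0.88,-0.8],[0,0,0]],[[0,0,-0.8],[0,0,0]],[[0,0,-0.8],[0,0,0]],[[0,0,0],[0,0,0]]]}'
python3 -m crank '{"steps": [[[0,0,-0.8],[0,0,0]],[[0,0,0],[0,0,0]],[[0,0,0],[0,0,0]],[[0,0,0],[0,0,0]]]}'
```

```text
time: 33.47
ee_pos: [0.5066, 0.4514, 0.1777]
eef_rot: [0.707, 0.708, -0.003, 0.0]
ft_force: [0.7, -0.9, -0.9]
width: 0.0217
grip_force: 12.0
time: 33.8
ee_pos: [0.5074, 0.4538, 0.1633]
eef_rot: [0.707, 0.708, 0.001, 0.0]
ft_force: [0.1, -0.2, -0.5]
width: 0.0212
grip_force: 12.0
```

```bash
python3 -m crank '{"steps": [[[0,0.05,-1],[0,0,0]],[[0,0,-1],[0,0,0]],[[0,0,-1],[0,0,0]],[[0,0,-1],[0,0,0]],[[0,0,-0.6],[0,0,0]],[[0,0,-0.3],[0,0,0]],[[0,0,-0.3],[0,0,0]],[[0,0,-0.2],[0,0,0]],[[0,0,0],[0,0,0]],[[0,0,0],[0,0,0]]]}'
```

```text
time: 34.63
ee_pos: [0.5069, 0.4559, 0.0273]
eef_rot: [0.706, 0.708, 0.001, 0.0]
ft_force: [-0.3, 0.5, 0.9]
width: 0.0217
grip_force: 12.0
```

```bash
python3 -m crank '{"steps": [[[0,0,-0.08],[0,0,0]],[[0,0,0],[0,0,0]]]}'
python3 -m crank '{"steps": [[[0,0,0],[0,0,0]],[[0,0,0],[0,0,0]],[[0,0,0],[0,0,0]],[[0,0,0],[0,0,0]],[[0,0,0],[0,0,0]]]}' 42
python3 -m crank '{"steps": [[[0,0,0.4],[0,0,0]],[[0,0,1],[0,0,0]],[[0,0,1],[0,0,0]],[[0,0,1],[0,0,0]],[[0,0,1],[0,0,0]],[[0,0,1],[0,0,0]],[[0,-0.8,1],[0,0,0]],[[0,-0.8,1],[0,0,0]],[[0,-0.8,1],[0,0,0]],[[0,-0.8,1],[0,0,0]]]}'
python3 -m crank '{"steps": [[[0,-0.8,1],[0,0,0]],[[0,-0.8,0],[0,0,0]],[[0,-0.8,0],[0,0,0]],[[0,0,0],[0,0,0]],[[0,0,0],[0,0,0]]]}'
python3 - <<'E'
from bench import cams,monitor
from h import *
c=cams.camera('wrist');cv2.imwrite('pics/wrist7.png',c['pixels']);P=cloud(c);blobs(c,60)
q=P.reshape(-1,3);q=q[(abs(q[:,0]-.508)<.03)&(abs(q[:,1]-.455)<.03)&(q[:,2]>.045)&(q[:,2]<.07)];print('vial cap',len(q),(q.min(0)+q.max(0))/2,q.min(0),q.max(0))
c=cams.camera('scene');cv2.imwrite('pics/scene7.png',c['pixels'])
E
```

```text
time: 34.8
ee_pos: [0.5068, 0.4557, 0.0249]
eef_rot: [0.706, 0.708, 0.0, 0.0]
ft_force: [-0.2, 0.5, -0.8]
width: 0.0213
grip_force: 12.0
time: 35.22
ee_pos: [0.5067, 0.4555, 0.0245]
eef_rot: [0.706, 0.708, 0.0, 0.0]
ft_force: [0.3, -1.0, -0.2]
width: 0.0398
grip_force: 0.0
time: 36.05
ee_pos: [0.5061, 0.3748, 0.2614]
eef_rot: [0.706, 0.708, 0.0, 0.0]
ft_force: [-0.0, -0.3, 0.4]
width: 0.0417
grip_force: 0.0
time: 36.47
ee_pos: [0.507, 0.3146, 0.2852]
eef_rot: [0.707, 0.707, 0.0, 0.001]
ft_force: [0.9, 0.1, -0.6]
width: 0.0422
grip_force: 0.0
yellow [294, 154, 99, 54, 3560] [344. 184.] med [0.543 0.305 0.063] lo [0.475 0.268 0.006] hi [0.612 0.34  0.065]
yellow [400, 244, 14, 47, 225] [409. 274.] med [0.531 0.342 0.375] lo [0.531 0.337 0.37 ] hi [0.532 0.35  0.377]
yellow [204, 299, 327, 16, 3532] [381. 308.] med [0.526 0.338 0.383] lo [0.48  0.337 0.38 ] hi [0.557 0.338 0.386]
green [295, 47, 50, 53, 1101] [320.  75.] med [0.51  0.451 0.006] lo [0.479 0.428 0.003] hi [0.537 0.484 0.019]
vial cap 239 [0.50552151 0.4564353  0.05134236] [0.49598824 0.44624008 0.04568959] [0.51505477 0.46663052 0.05699513]
```

View pics/wrist7.png

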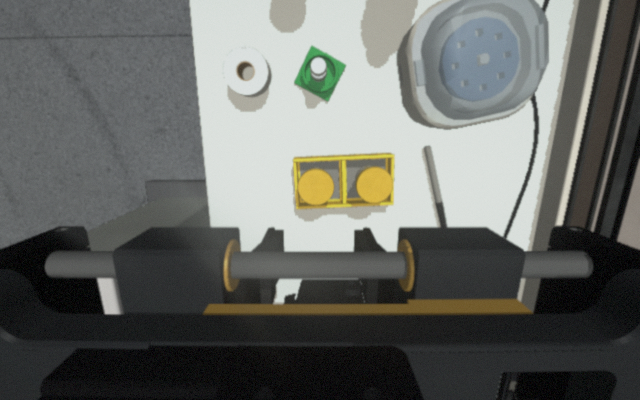

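View pics/scene7.png

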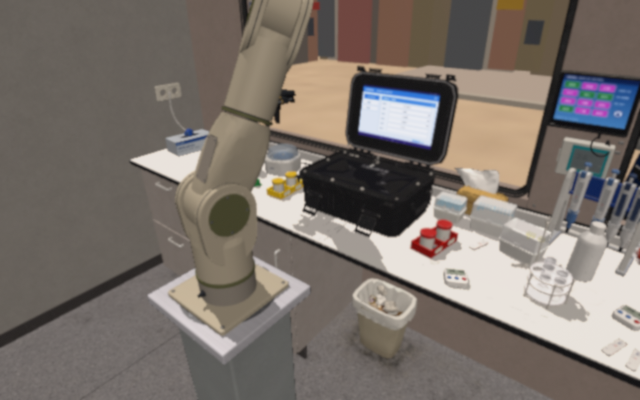

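The wrist view shows the vial upright in the green pocket (318,68), both yellow cups in their bays (316,187 and 374,184) and the label roll (246,70) unmoved. The scene view shows both red cups upright in the red tray (428,238 and 444,230) and the timer in place. The vial cap is within 4 mm of the stand's centre, so I'm handing in.

```bash
python3 -c "
from bench import ticket
print(ticket.close_job())"
```

```text
the job is handed in; nothing more can be done
None
```

I handed the job in at about 36 s: the last pictures show all four cups upright in their own colour's tray, the vial standing in the green pocket, and the label roll and timer where they started; the hand-in returned no verdict.

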